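# Lock the rectifier chassis into its assembly jig with a ball-lock pin

### The job

Lock the free corner of the white chassis to its jig: take the ball-lock pin with the two side buttons from the pin rack, pinching the buttons so that its balls draw in, and slide it down through the aligned holes of the empty clevis until its collar sits on top. Then let go so that the buttons spring out and the balls lock the pin underneath.

Things in the scene. Friction and masses are not known exactly. Their poses are not given: they have to be found in the camera images.
- lock_pin: Ball-lock pin, 0.22 kg, hanging upright in one of 3 rack holes 85 mm apart; a T-bar pin and a round-knob pin, as high, hang in the others. Origin on its axis under its collar (48 mm dia, 6 mm high); z up. Head: dark block 34 (x) by 38 (y) mm, 52 mm high. Below: 16 mm shank, 62 mm long, tapered end. Two balls along y, 46 mm below the origin, 32 mm over both, too wide for the clevis unless drawn in.
- pin_grip (a point): Where to pinch: middle of the head, 29 mm above the pin's origin, axes as the pin's. A button 12 mm wide and 30 mm high stands 5 mm proud of each x face (44 mm over both). Pinch along x from above: 7 N each presses both flush (34 mm) and draws the balls in; 30 N or more holds the pin firmly. 25 mm or more is free on both x sides.
- pin_ball (a joint): Travel of a locking ball into the shank in m: 0 = out (locked), 0.008 = drawn in flush (buttons fully pressed). Both balls and both buttons move together; springs push them out when the buttons are let go.
- clevis_hole (a point): Centre of the hole in the top of the empty steel clevis at a front corner of the white chassis, 95 mm above the bench; z up, x to the chassis. The other clevis holds an equal pin (head 52 mm above it). Hole 27 mm dia through 3 aligned plates, 34 mm in all, free below. With the collar on top the balls are 8 mm below the last plate. Within 80 mm nothing is over 8 mm higher than the top.
Things that resemble listed ones, but are neither listed nor needed, are in the scene too. What is shaped like the part that bears clevis_hole but red is not meant.

How it is judged (in metres and radians):
On the way:
1. the pin is through the clevis, collar within 10 mm of the top face, with its buttons still pressed and its balls in (value of joint pin_ball above 0.0045 m and horizontal distance between lock_pin and clevis_hole below 0.012 m and z of lock_pin in the frame of clevis_hole below 0.01 m and angle between lock_pin's own z axis and vertical below 0.25 rad), for 0.1 s.
At the end, for the whole second after the job is handed in: The ball-lock pin stands at rest in the empty clevis: upright within 10 degrees, its axis within 10 mm of the hole's centre, its collar within 6 mm of the top face, its balls out again (less than 2 mm drawn in) below the lower plate (value of joint pin_ball below 0.002 m and horizontal distance between lock_pin and clevis_hole below 0.01 m and z of lock_pin in the frame of clevis_hole between -0.006 and 0.006 m and angle between lock_pin's own z axis and vertical below 0.17 rad and linear speed of lock_pin below 0.02 m/s); the robot touches nothing.
It also fails if it takes over 38 s, if anything falls off the work surface, if the arm or the gripper's body presses on something with over 40 N, if the wrist force passes 120 N, or if a joint passes its speed limit or range.

### The arm

A 6-joint arm with a two-finger parallel gripper is mounted at the origin on the work surface. World frame = base frame: x ahead of the robot, y to its left, z up, the work surface at z = 0. Lengths are in mm, angles in rad, forces in N, time in s.
With the tool pointing down it reaches from about 350 to 950 mm from the base axis. Payload 17.4 kg.
Tool frame: the origin (TCP) lies at the very end of the fingers, on their centre line; the grasp point (between the pads) lies 19 mm behind it; z points along the fingers, y is the line along which they close (so a half turn about z gives the same grasp; the last joint's range is limited). The gripper opens to 93 mm and grips with 3 to 60 N. Pads are 15 mm wide; open, the fingers measure 128 mm over their backs; the gripper's body (75 mm by 188 mm) begins 65 mm behind the grasp point.
Start: joints at [-1.355, 0.116, 1.442, -0, 1.584, -0.038], TCP at [169.472, -653.385, 218.646] pointing down, gripper open.
Joint ranges: [-2.83, 2.83], [-0.83, 2.19], [0.07, 2.5], [-1.14, 4.28], [0.01, 3], [-2.97, 2.97]. Speed limits (rad/s): [1.89, 1.89, 2.22, 3.14, 3.14, 3.14].

### API

Orientations are given as a unit quaternion [x, y, z, w].
In Python, from station import telemetry, eyes, finish_job gives the robot as it stands. The module is installed in compiled form; this text tells all that it offers.
- The arm moves only by the tool jog_arm, never from a script. Its argument "moves" is a list of rows, each an object with "travel": the shift along the world's x, y, z normalised to -1 to 1, where 1 is 800 mm, a list of three; "yaw": the turn about the world's z normalised to -1 to 1, where 1 is pi rad. In form: [{"travel": [dx, dy, dz], "yaw": yaw}, ...]. A call has 1 to 5 rows; each row shifts and turns the commanded pose from where the row before left it; what a row does not reach is not made up. A row lasts 1/8 s, in which the tool goes at most 62.5 mm and 10.7 degrees, less where a joint would pass 70% of its speed; a pose out of reach is approached as far as the arm can. A call with a number of a shift or a turn outside -1 to 1 is refused whole. A call with a gripper value outside its range is refused whole. "gripper" is the opening, from -1 (shut) to 1 (fully open), set as the call begins (left out, the last holds). The fingers move at their own pace and stop on an object; the grip force is fixed at half the most. Time passes only in rows, so rows that do not move let the fingers close. It gives the time, the measured TCP pose, the force, the opening and the grip force at its end, in the units of the state.
- telemetry.state(): the state, without advancing time (a new reading comes with each control period).
- eyes.camera(name): name is "side" or "top"; returns a dict with "pixels" (480x640x3 uint8, red, green, blue), "K" (3x3 intrinsics, pixels), "view" (4x4, takes a point from world to camera coordinates). Camera axes: x right, y down, z forward; pixel columns grow to the right and rows downward; lengths in mm; the calibration is good to about 2 mm. A picture is of the moment at which its call begins. There is no depth.
- finish_job(): hands the job in; it is judged then, once.
The state is a dict: "time": time; "qpos": joint angles; "qd": joint speeds; "joint_efforts": joint torques, N m; "ee_pos": TCP position; "tcp_rot": TCP orientation; "force": force on the tool from outside, world axes, zero at the start; "moment": the same for the moment, N m; "gripper_width": opening from 0.0 (shut) to 1.0 (fully open); "grip_force": force on a finger pad.
Only numpy, scipy, OpenCV 4.12 (cv2) and the standard library are available. Lean on these libraries where they do the work, as an engineer would, in place of code of your own. Each camera call takes 0.05 s, during which the arm holds its last target. There are 200 camera calls.

## Working session

There is one attempt and no reset: what is moved stays moved. The work goes in short steps, Python scripts to look and compute and a tool call to move; the robot and the scene stay as the last step left them, time stands still between calls to the robot, and variables do not carry over. Pictures are saved under pics/ and viewed, at most 10 in all, crops included, and the job is handed in when it is done.

Besides the shell and the picture viewer there is one more tool, called as a command line: name --argument value ..., lists and objects as JSON in quotes. jog_arm: Moves the arm, as the interface text tells. Scaled input: -1 to 1 covers 800 mm each way for a shift and pi rad each way for a turn. Its arguments: {"type":"object","properties":{"moves":{"type":"array"},"gripper":{"type":"number"}},"required":["moves"]}

```bash
mkdir -p pics; python3 - <<'E'
from station import telemetry, eyes
import cv2, numpy as np, pickle
for n in("top","side"):
    d=eyes.camera(n); cv2.imwrite(f"pics/{n}0.png",d["pixels"][:,:,::-1]); pickle.dump(d,open(f"{n}0.pkl","wb"))
    print(n,np.round(d["K"],1).tolist(),np.round(d["view"],3).tolist())
print(telemetry.state())
E
```

```text
top [[457.0, 0.0, 315.5], [0.0, 457.0, 236.5], [0.0, 0.0, 1.0]] [[0.024, -1.0, 0.001, 23.515], [-0.983, -0.023, -0.18, 524.446], [0.18, 0.003, -0.984, 954.532], [0.0, 0.0, 0.0, 1.0]]
side [[546.7, 0.0, 321.9], [0.0, 546.7, 247.6], [0.0, 0.0, 1.0]] [[-0.854, -0.52, -0.014, 467.497], [-0.363, 0.615, -0.7, 231.699], [0.372, -0.593, -0.714, 1217.177], [0.0, 0.0, 0.0, 1.0]]
{'time': 0.1, 'qpos': array([-1.35476329e+00,  1.16420369e-01,  1.44215588e+00, -1.02490657e-05,
        1.58401512e+00, -3.78119736e-02]), 'qd': array([ 0.00086465, -0.00178677, -0.00270941, -0.0001682 ,  0.00133624,
       -0.00042871]), 'joint_efforts': array([-2.17667834e-04, -7.22894883e+01, -6.23864365e+01,  7.81594729e-02,
        2.27824389e-02, -2.10216365e-05]), 'ee_pos': array([ 169.45430937, -653.20380272,  218.01735268]), 'tcp_rot': array([ 9.91956031e-01,  1.26581926e-01, -4.95430926e-05, -4.96921983e-04]), 'force': array([-0.34108912,  0.54554066, -0.52815699]), 'moment': array([-0.02855948, -0.02570564,  0.01024718]), 'grip_force': 0.0, 'gripper_width': 0.9989928757571402}
```

View pics/top0.png

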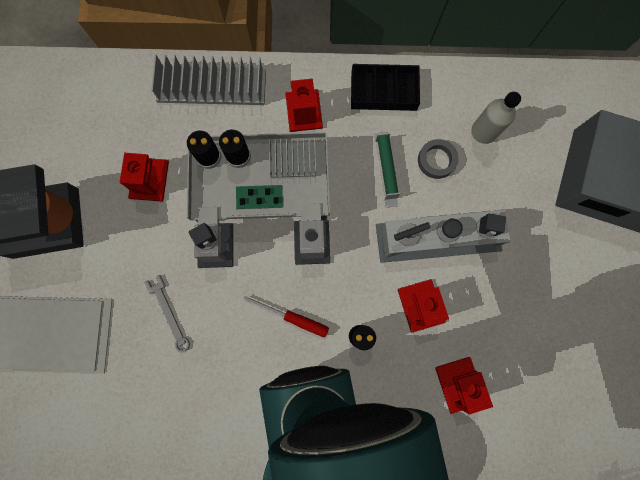

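View pics/side0.png

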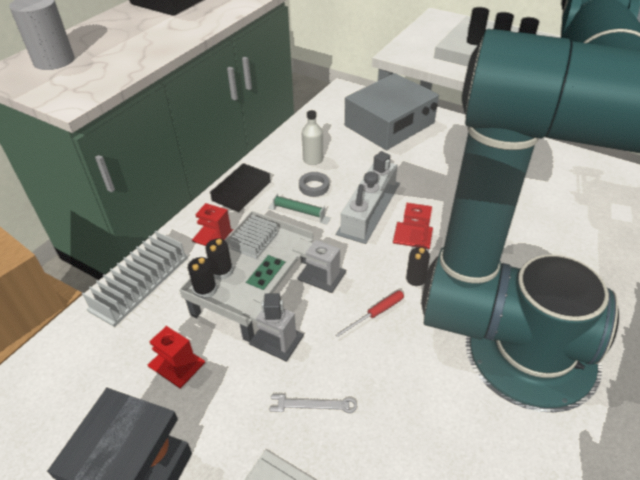

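The top view shows the rack with the T-bar at (412,233), the round knob at (452,228) and the block head at (492,224). The empty grey clevis is at (312,238) and the filled one at (210,240). The red look-alikes are at (422,305), (464,385), (303,105) and (145,177). In the side view the block head is at (382,160) and the empty clevis at (321,252). My choice is the block head and the grey clevis at (312,238). I'll check both in one enlarged crop.

```bash
python3 - <<'E'
import cv2, numpy as np
t=cv2.imread("pics/top0.png"); s=cv2.imread("pics/side0.png")
def c(im,x,y,w,h): return cv2.resize(im[y:y+h,x:x+w],(400,300),interpolation=cv2.INTER_CUBIC)
# 5x crops of 80x60
cv2.imwrite("pics/c0.png",np.vstack([np.hstack([c(t,455,200,80,60),c(t,275,210,80,60)]),np.hstack([c(s,345,135,80,60),c(s,285,225,80,60)])]))
E
```

```text
(no output)
```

View pics/c0.png

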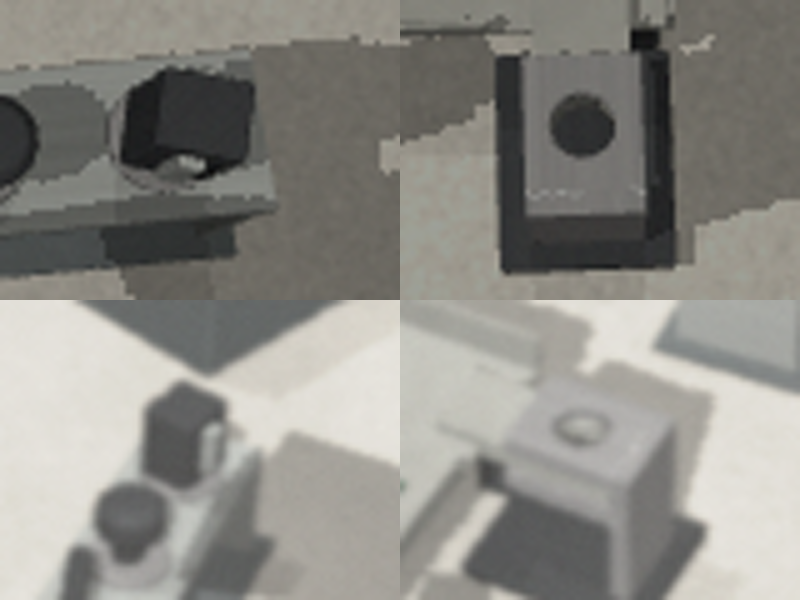

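Crop: the block head has a light button on its near (–x) face, at crop (185,163), so it is the lock pin. The right panels show an empty hole at about (311,235) in top and (321,250) in side.

```bash
cat > h.py <<'E'
import numpy as np, pickle, cv2
def load(n): return pickle.load(open(n+".pkl","rb"))
def tri(dt,ut,ds,us):
    X=cv2.triangulatePoints(dt["K"]@dt["view"][:3],ds["K"]@ds["view"][:3],np.float64(ut),np.float64(us)); return (X[:3]/X[3]).ravel()
def onz(d,uv,z):
    R,t=d["view"][:3,:3],d["view"][:3,3]; r=R.T@np.linalg.solve(d["K"],[*uv,1]); c=-R.T@t
    return c+r*(z-c[2])/r[2]
def crop(p,o): return ((p[0]+.5)/5-.5+o[0],(p[1]+.5)/5-.5+o[1])
def proj(d,p):
    q=d["K"]@(d["view"]@[*p,1])[:3]; return q[:2]/q[2]
E
python3 - <<'E'
from h import *
np.set_printoptions(precision=1,suppress=True)
T,S=load("top0"),load("side0")
a,b=crop((182,125),(275,210)),crop((182,128),(285,225))
print("hole",tri(T,a,S,b),onz(T,a,95),onz(S,b,95))
a,b=crop((208,111),(455,200)),crop((186,104),(345,135))
P=tri(T,a,S,b);print("head top",P,onz(T,a,P[2]),onz(S,b,P[2]))
for z in(P[2],):
  c=[onz(T,crop(p,(455,200)),z) for p in[(175,68),(256,80),(246,158),(157,140)]]
  for i in range(4):
    e=c[(i+1)%4]-c[i]; print(c[i],np.hypot(*e[:2]),np.degrees(np.arctan2(e[1],e[0])))
  e=onz(T,(508,212),60)-onz(T,(377,226),60);print(np.degrees(np.arctan2(e[1],e[0])))
from scipy.spatial.transform import Rotation as R
from station import telemetry
print(R.from_quat(telemetry.state()["tcp_rot"]).as_matrix())
E
```

```text
hole [520.1  45.6  92.5] [518.9  45.3  95. ] [519.2  47.8  95. ]
head top [ 549.8 -331.   123.9] [ 549.  -331.3  123.9] [ 550.4 -330.9  123.9]
[ 566.7 -318.7  123.9] 33.11545811971948 -97.35810202000496
[ 562.5 -351.5  123.9] 33.079288806549165 170.04672948018472
[ 529.9 -345.8  123.9] 36.38559740398101 79.55673820426416
[ 536.5 -310.   123.9] 31.44264255111355 -15.98280957177676
-82.42069799598426
[[ 1.   0.3 -0. ]
 [ 0.3 -1.   0. ]
 [ 0.  -0.  -1. ]]
```

jog_arm --moves '[{"travel":[0.0475,0.04,0],"yaw":0.0358},{"travel":[0.0475,0.04,0],"yaw":0.0358},{"travel":[0.0475,0.04,0],"yaw":0.0358},{"travel":[0.0475,0.04,0],"yaw":0.0358},{"travel":[0.0475,0.04,0],"yaw":0.0358}]' --gripper 0.5

```text
time: 0.72
ee_pos: [360.5, -492.1, 218.4]
tcp_rot: [0.917, 0.398, -0.0, -0.0]
force: [1.2, 0.2, 0.2]
gripper_width: 0.749
grip_force: 0.0
```

jog_arm --moves '[{"travel":[0.0475,0.04,0],"yaw":0.0358},{"travel":[0.0475,0.04,0],"yaw":0.0358},{"travel":[0.0475,0.04,0],"yaw":0.0358},{"travel":[0.0475,0.04,0],"yaw":0.0358},{"travel":[0,0,0],"yaw":0}]'

```text
time: 1.35
ee_pos: [513.3, -363.2, 218.1]
tcp_rot: [0.805, 0.593, 0.0, -0.0]
force: [0.0, -1.1, 0.0]
gripper_width: 0.747
grip_force: 0.0
```

jog_arm --moves '[{"travel":[0.045,0.04,0],"yaw":0.0347},{"travel":[0,0,-0.06],"yaw":0},{"travel":[0,0,0],"yaw":0}]'

```text
time: 1.72
ee_pos: [545.9, -332.8, 167.1]
tcp_rot: [0.773, 0.634, -0.001, -0.003]
force: [-0.3, -0.2, 0.6]
gripper_width: 0.748
grip_force: 0.0
```

```bash
python3 - <<'E'
from station import telemetry, eyes
from h import *
o=[]
st=telemetry.state(); print(st["ee_pos"],st["tcp_rot"])
for n in("top","side"):
    d=eyes.camera(n); pickle.dump(d,open(f"{n}1.pkl","wb")); print(n,proj(d,st["ee_pos"]))
    x,y=(450,170) if n=="top" else (325,90)
    o.append(cv2.resize(d["pixels"][y:y+120,x:x+80,::-1],(400,600),interpolation=cv2.INTER_CUBIC))
cv2.imwrite("pics/c1.png",np.hstack(o))
E
```

```text
[ 545.90397015 -332.82071115  167.07553508] [ 0.77305035  0.63433744 -0.00098875 -0.00286257]
top [505.74125981 218.69607525]
side [384.60488997 142.60092562]
```

View pics/c1.png

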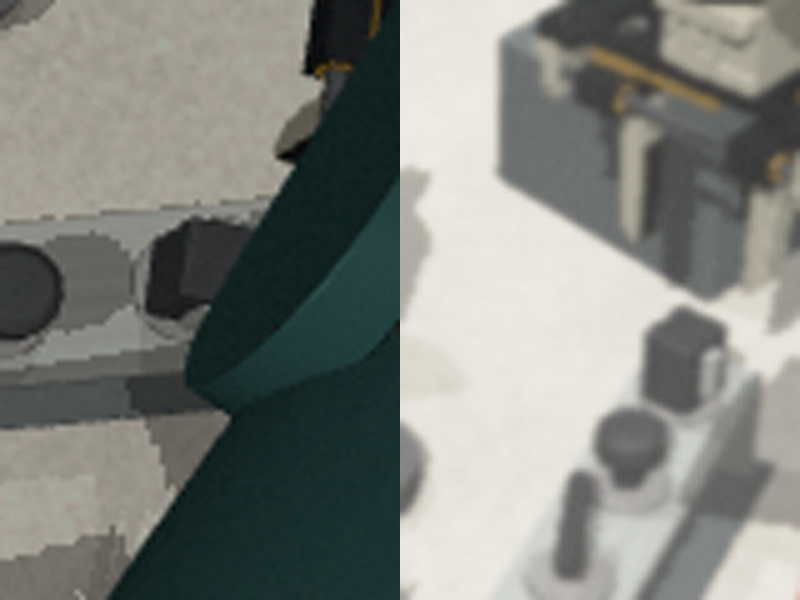

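The fingers straddle the block head. The TCP projects midway between the fingertips in the side view, at crop (698,264).

jog_arm --moves '[{"travel":[0.004,0.002,-0.04],"yaw":0},{"travel":[0,0,0],"yaw":0},{"travel":[0,0,0],"yaw":0}]'

```text
time: 2.2
ee_pos: [550.9, -332.5, 140.8]
tcp_rot: [0.773, 0.634, 0.0, 0.001]
force: [0.7, 0.3, 0.7]
gripper_width: 0.751
grip_force: 0.0
```

jog_arm --moves '[{"travel":[-0.001,0.002,-0.035],"yaw":0},{"travel":[0,0,-0.033],"yaw":0},{"travel":[0,0,0],"yaw":0},{"travel":[0,0,0],"yaw":0}]'

```text
time: 2.7
ee_pos: [550.5, -330.7, 86.4]
tcp_rot: [0.773, 0.635, 0.0, 0.001]
force: [0.7, -0.1, 0.1]
gripper_width: 0.751
grip_force: 0.0
```

jog_arm --moves '[{"travel":[0,0,0],"yaw":0},{"travel":[0,0,0],"yaw":0},{"travel":[0,0,0],"yaw":0},{"travel":[0,0,0],"yaw":0},{"travel":[0,0,0],"yaw":0}]' --gripper -1

```text
time: 3.32
ee_pos: [550.0, -330.2, 84.6]
tcp_rot: [0.773, 0.635, 0.0, 0.0]
force: [-1.0, 1.0, 5.3]
gripper_width: 0.363
grip_force: 29.9
```

jog_arm --moves '[{"travel":[0,0,0.01],"yaw":0},{"travel":[0,0,0.04],"yaw":0},{"travel":[0,0,0.05],"yaw":0},{"travel":[0,0,0.05],"yaw":0},{"travel":[0,0,0.04],"yaw":0}]'

```text
time: 3.95
ee_pos: [549.9, -330.2, 238.2]
tcp_rot: [0.773, 0.635, 0.0, 0.0]
force: [1.2, 0.1, -2.5]
gripper_width: 0.366
grip_force: 29.9
```

jog_arm --moves '[{"travel":[-0.005,0.052,0],"yaw":0},{"travel":[-0.005,0.052,0],"yaw":0},{"travel":[-0.005,0.052,0],"yaw":0},{"travel":[-0.005,0.052,0],"yaw":0},{"travel":[-0.005,0.052,0],"yaw":0}]'

```text
time: 4.58
ee_pos: [529.4, -120.9, 236.4]
tcp_rot: [0.773, 0.635, 0.0, -0.0]
force: [0.7, 1.0, -1.9]
gripper_width: 0.366
grip_force: 29.9
```

jog_arm --moves '[{"travel":[-0.005,0.052,0],"yaw":0},{"travel":[-0.005,0.052,0],"yaw":0},{"travel":[-0.004,0.052,0],"yaw":0},{"travel":[0,0.047,0],"yaw":0},{"travel":[0,0,0],"yaw":0}]'

```text
time: 5.2
ee_pos: [518.4, 42.2, 236.5]
tcp_rot: [0.772, 0.636, 0.0, -0.0]
force: [-0.4, 0.0, -2.2]
gripper_width: 0.365
grip_force: 29.9
```

```bash
python3 - <<'E'
from station import telemetry, eyes
from h import *
o=[]
st=telemetry.state(); print(st["ee_pos"],st["tcp_rot"],st["force"],st["gripper_width"])
for n in("top","side"):
    d=eyes.camera(n); pickle.dump(d,open(f"{n}2.pkl","wb")); p=proj(d,st["ee_pos"]); print(n,p)
    x,y=(275,150) if n=="top" else (285,150)
    o.append(cv2.resize(d["pixels"][y:y+120,x:x+80,::-1],(400,600),interpolation=cv2.INTER_CUBIC))
cv2.imwrite("pics/c2.png",np.hstack(o))
E
```

```text
[518.38344557  42.16129474 236.45548022] [ 7.71951017e-01  6.35681999e-01  9.05729378e-05 -1.21746099e-04] [-0.41491167  0.02899022 -2.17925055] 0.36457157434511767
top [312.09302355 220.36000217]
side [321.70209678 204.4679018 ]
```

View pics/c2.png

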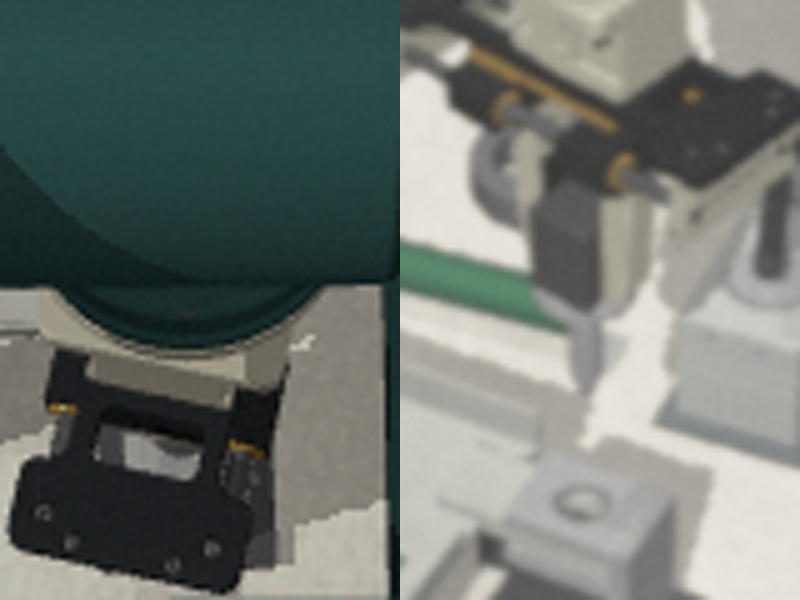

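The pin is held upright with its tip at about side pixel (321.6,227.6), and the hole is below it at (321.4,250.6). I'll check how the tip lines up with the TCP model.

```bash
python3 - <<'E'
from h import *
from station import telemetry
S=load("side2")
for z in(160,163,166): print(z,proj(S,(518.4,42.2,z)), onz(S,(321.6,227.6),z))
for p in[(519,45.3,95),(519,46.5,95)]: print(proj(S,p),proj(load("top0"),p))
print(telemetry.state()["ee_pos"])
E
```

```text
160 [322.14548591 229.3597347 ] [522.58595706  37.76504005 160.        ]
163 [322.12822749 228.42364602] [520.90188668  40.44919612 163.        ]
166 [322.11091072 227.48439308] [519.21781631  43.13335218 166.        ]
[321.62399331 249.5973599 ] [311.02285022 234.56957046]
[321.36456117 249.90505932] [310.44854846 234.5560789 ]
[518.56913668  40.27232408 236.32351342]
```

jog_arm --moves '[{"travel":[0.001,0.006,-0.03],"yaw":0},{"travel":[0,0,-0.03],"yaw":0},{"travel":[0,0,0],"yaw":0},{"travel":[0,0,0],"yaw":0}]'

```text
time: 5.8
ee_pos: [519.8, 44.4, 189.4]
tcp_rot: [0.773, 0.634, 0.0, 0.0]
force: [1.3, 0.6, -2.4]
gripper_width: 0.367
grip_force: 29.9
```

```bash
python3 - <<'E'
from station import telemetry, eyes
from h import *
d=eyes.camera("side"); st=telemetry.state(); print(st["ee_pos"],st["force"])
cv2.imwrite("pics/c3.png",cv2.resize(d["pixels"][200:275,280:380,::-1],(800,600),interpolation=cv2.INTER_CUBIC))
E
```

```text
[519.8896523   44.59202222 189.54040823] [ 0.08460736  1.18318178 -2.30601529]
```

View pics/c3.png

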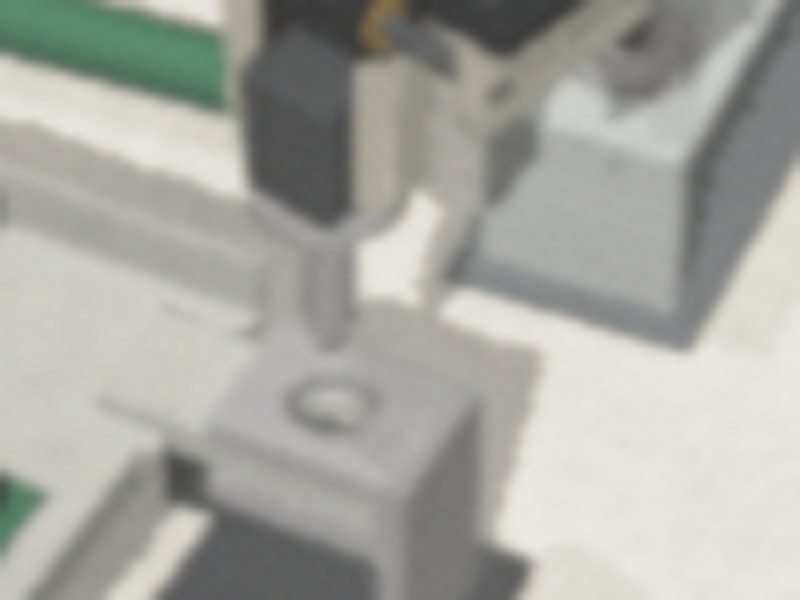

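The tip, at crop (330,345), sits straight above the hole at (332,403).

jog_arm --moves '[{"travel":[0,0.001,-0.02],"yaw":0},{"travel":[0,0,-0.015],"yaw":0},{"travel":[0,0,-0.01],"yaw":0},{"travel":[0,0,0],"yaw":0}]'

```text
time: 6.35
ee_pos: [519.2, 45.8, 151.4]
tcp_rot: [0.773, 0.635, -0.001, -0.0]
force: [0.0, 0.2, -2.2]
gripper_width: 0.365
grip_force: 29.9
```

jog_arm --moves '[{"travel":[0,0,-0.02],"yaw":0},{"travel":[0,0,-0.015],"yaw":0},{"travel":[0,0,-0.008],"yaw":0},{"travel":[0,0,0],"yaw":0},{"travel":[0,0,0],"yaw":0}]'

```text
time: 6.98
ee_pos: [519.7, 45.8, 118.2]
tcp_rot: [0.773, 0.635, 0.0, 0.0]
force: [-0.4, -0.4, -2.9]
gripper_width: 0.366
grip_force: 29.9
```

jog_arm --moves '[{"travel":[0,0,-0.005],"yaw":0},{"travel":[0,0,-0.005],"yaw":0},{"travel":[0,0,0],"yaw":0},{"travel":[0,0,0],"yaw":0}]'

```text
time: 7.48
ee_pos: [519.5, 45.8, 109.9]
tcp_rot: [0.773, 0.635, 0.0, 0.0]
force: [-0.3, -0.2, -2.3]
gripper_width: 0.363
grip_force: 29.9
```

jog_arm --moves '[{"travel":[0,0,-0.002],"yaw":0},{"travel":[0,0,0],"yaw":0},{"travel":[0,0,0],"yaw":0}]'

```text
time: 7.85
ee_pos: [519.5, 45.8, 108.3]
tcp_rot: [0.773, 0.635, 0.0, -0.0]
force: [-0.6, 0.8, -1.9]
gripper_width: 0.368
grip_force: 29.9
```

jog_arm --moves '[{"travel":[0,0,-0.002],"yaw":0},{"travel":[0,0,0],"yaw":0},{"travel":[0,0,0],"yaw":0}]'

```text
time: 8.22
ee_pos: [519.4, 45.8, 106.6]
tcp_rot: [0.773, 0.635, -0.0, -0.0]
force: [0.7, 0.0, -1.4]
gripper_width: 0.364
grip_force: 29.9
```

jog_arm --moves '[{"travel":[0,0,-0.0015],"yaw":0},{"travel":[0,0,0],"yaw":0},{"travel":[0,0,0],"yaw":0}]'

```text
time: 8.6
ee_pos: [519.5, 45.8, 105.4]
tcp_rot: [0.773, 0.635, -0.0, -0.0]
force: [-0.0, -0.2, -0.9]
gripper_width: 0.363
grip_force: 29.9
```

```bash
python3 - <<'E'
from station import telemetry, eyes
from h import *
d=eyes.camera("side"); st=telemetry.state(); print(st["ee_pos"],st["force"])
cv2.imwrite("pics/c4.png",cv2.resize(d["pixels"][200:275,280:380,::-1],(800,600),interpolation=cv2.INTER_CUBIC))
E
```

```text
[519.47384612  45.83226991 105.44948859] [ 0.83283228 -0.00769581 -2.4729959 ]
```

View pics/c4.png

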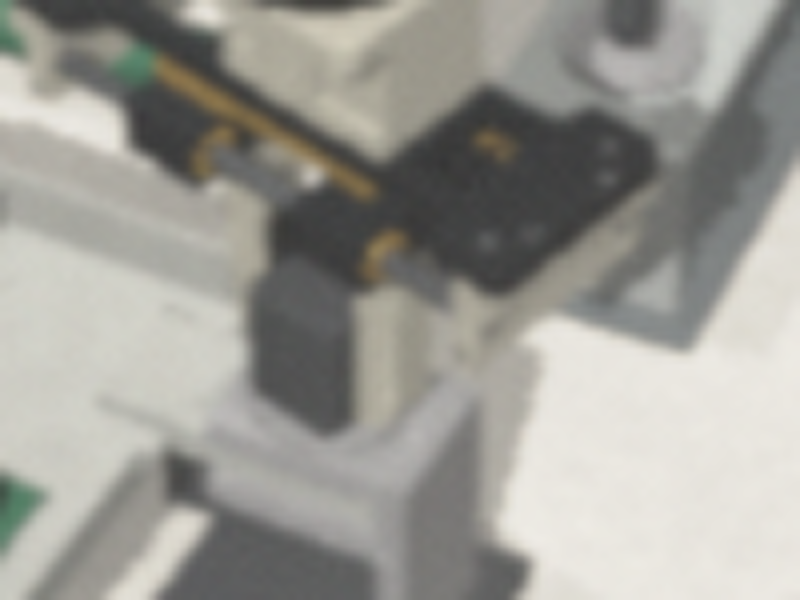

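jog_arm --moves '[{"travel":[0,0,-0.0015],"yaw":0},{"travel":[0,0,0],"yaw":0},{"travel":[0,0,0],"yaw":0}]'

```text
time: 9.02
ee_pos: [519.6, 45.8, 104.6]
tcp_rot: [0.773, 0.635, 0.0, 0.0]
force: [-1.8, -0.2, 4.0]
gripper_width: 0.364
grip_force: 29.9
```

The collar is seated: the wrist force shows contact. I'll hold briefly, then release.

jog_arm --moves '[{"travel":[0,0,0],"yaw":0},{"travel":[0,0,0],"yaw":0},{"travel":[0,0,0],"yaw":0},{"travel":[0,0,0],"yaw":0}]' --gripper 0.45

```text
time: 9.52
ee_pos: [519.4, 45.8, 104.0]
tcp_rot: [0.773, 0.635, -0.0, -0.0]
force: [-0.2, 0.2, 0.4]
gripper_width: 0.712
grip_force: 0.0
```

jog_arm --moves '[{"travel":[0,0,0.02],"yaw":0},{"travel":[0,0,0.04],"yaw":0},{"travel":[0,0,0.06],"yaw":0},{"travel":[0,0,0.06],"yaw":0},{"travel":[0,0,0],"yaw":0}]'

```text
time: 10.15
ee_pos: [520.5, 45.9, 253.4]
tcp_rot: [0.773, 0.635, 0.003, 0.002]
force: [0.6, 0.1, -0.9]
gripper_width: 0.724
grip_force: 0.0
```

jog_arm --moves '[{"travel":[0,-0.06,0.02],"yaw":0},{"travel":[0,-0.06,0],"yaw":0},{"travel":[0,-0.06,0],"yaw":0},{"travel":[0,-0.06,0],"yaw":0},{"travel":[0,0,0],"yaw":0}]'

```text
time: 10.78
ee_pos: [519.0, -148.6, 263.7]
tcp_rot: [0.774, 0.633, -0.0, -0.0]
force: [0.4, 0.8, -0.8]
gripper_width: 0.724
grip_force: 0.0
```

```bash
python3 - <<'E'
from station import telemetry, eyes
from h import *
d=eyes.camera("side");t=eyes.camera("top"); st=telemetry.state(); print(st["ee_pos"],st["force"])
f=lambda d,x,y:cv2.resize(d["pixels"][y:y+120,x:x+80,::-1],(400,600),interpolation=cv2.INTER_CUBIC)
cv2.imwrite("pics/c5.png",np.hstack([f(t,275,170),f(d,280,190)]))
E
```

```text
[ 519.26400673 -146.21955993  264.02963313] [-1.06392462 -0.73238979  0.25427717]
```

View pics/c5.png

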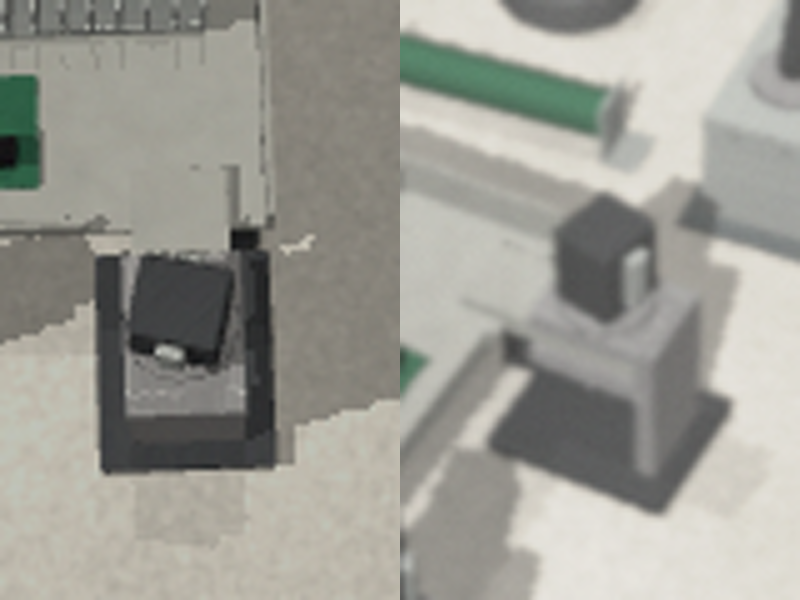

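The pin stands upright in the clevis with its button sprung out, at top crop (170,352) and side crop (637,275). I'll check the head's height against what it should be, then hand in.

```bash
python3 - <<'E'
from station import finish_job
from h import *
T,S=load("top0"),load("side0")
P=tri(T,crop((186,300),(275,170)),S,crop((205,215),(280,190))); print(P)
if abs(P[2]-147)<6: print(finish_job())
E
```

```text
[520.40581629  43.91564768 149.59364093]
the job is handed in; nothing more can be done
None
```

The ball-lock pin is in the empty clevis with its collar seated on top, its visible button sprung out and the gripper clear. I handed the job in at about 11 s; the verdict was not shown, and the balls locking underneath could not be seen in the pictures.

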